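# Stopper the sample jar and shut the sorting box

## Task

The jar of leaking capacitors in the green sorting box is ready for collection. Lower the orange stopper into the jar's neck while still holding it (no dropping it in), so that its flange rests flat on the rim all round, and let go; then slide the yellow cover along the box until it is fully shut over the jar. Keep the jar standing upright in its compartment and leave the other parts on the bench where they are.

Things in the scene. Friction and masses are not known exactly. Their poses are not given: they have to be found in the camera images.
- sort_box: Green steel box, fixed, 158 (its x) x 344 (its y) x 108 mm high, walls and floor 4 mm; guide rails on its long sides reach 118 mm up. Origin: centre of underside. The compartment on its -y side (150 x 166 mm inside, centred 86 mm from the origin) is open and holds the jar; the +y one holds a heap of capacitors, under the cover at the start. The cover shuts towards the box's own -y.
- cover (a joint): Slide of the yellow cover (156 x 170 x 5 mm, underside 112 mm, top 117 mm above the bench) along the box's y. 0 = fully shut over the jar's compartment (hard stop), 0.172 = fully open (hard stop); starts at 0.145 to 0.170. About 2 N of friction; it stays where left. It passes about 7 mm above a seated stopper and jams on one that stands proud.
- cover_handle (a point): Centre of the black upright grip on the middle of the cover: a bar 60 mm long along the box's x, 12 mm thick along the box's y, from 116 to 148 mm above the bench (this point: 132 mm). Push its side or pinch it from above.
- jar: Clear glass wide-mouth jar with a blue band round its neck, loose, standing on the compartment's floor (4 mm above the bench), capacitors in its bottom, about 0.55 kg. Body 72 mm diameter to 42 mm height, shoulder to 52 mm, straight neck 48 mm outside, 40 mm inside, height 72 mm; upper 35 mm empty. Origin: centre of the underside, z up.
- jar_rim (a point): Centre of the jar's mouth, at the level of the rim, 72 mm above the jar's origin.
- stopper: Orange plastic stopper, loose, 53 mm tall, about 60 g, round about its z: tapered plug 24 mm long, 29 mm diameter at the tip, 36 mm under the flange; flange 56 mm diameter, 8 mm thick (24 to 32 mm above the origin); knob 28 mm diameter on top (32 to 53 mm). Origin: centre of the plug's tip. Starts upright on the bench, its plug in the rest ring.
- stopper_seat (a point): Centre of the underside of the stopper's flange, 24 mm above the stopper's origin. It meets jar_rim when seated.
- stopper_grip (a point): Centre of the stopper's knob, 42.5 mm above the stopper's origin: where to grip it.
- rest: Black rubber ring fixed on the bench in which the stopper stands: 56 mm outside, 40 mm inside, 10 mm high. Origin: centre of the underside.
- cap_blue: Bystander: blue capacitor, loose, standing, 35 mm diameter, 58 mm tall. Origin: centre of the underside.
- cap_brown: Bystander: brown capacitor, loose, standing, 40 mm diameter, 50 mm tall. Origin: centre of the underside.
- board_a: Bystander: circuit board piece lying flat, 70 x 50 x 7 mm. Origin: centre of the underside.
- board_b: Bystander: circuit board piece lying flat, 60 x 45 x 7 mm. Origin: centre of the underside.
- screwdriver: Bystander: screwdriver lying on the bench. Origin: under its middle.
There are look-alikes about, which are no part of the job. There is more than one size of the stopper; the one meant has the size given above. Of the things that look like the jar, take the one that is farthest from the robot's base at the start.

How it is judged (in metres and radians):
On the way, in this order (a step that is already met when the one before it is completed fails the run):
1. the stopper, still held by the fingers, has its tip at least 5 mm down inside the jar's neck (z of stopper in the frame of jar below 0.067 m and horizontal distance between stopper and jar_rim below 0.012 m and contact force between the fingers and stopper above 0.3 N), for 0.05 s.
2. the stopper is let go, seated upright with its flange on the rim (z of stopper_seat in the frame of jar between 0.068 and 0.0745 m and horizontal distance between stopper_seat and jar_rim below 0.005 m and angle between each of stopper, jar's own z axis and vertical below 0.06 rad and contact force between the fingers and stopper below 0.1 N), for 0.2 s.
3. the cover is slid fully shut over the jar (value of joint cover below 0.005 m), for 0.2 s.
At the end, for the whole second after the job is handed in: The stopper sits in the jar's neck with its flange within 2.5 mm of the rim, within 5 mm of centre and upright within 0.06 rad; the jar stands upright on the floor of its compartment; the cover is shut to within 5 mm; stopper and jar are at rest (z of stopper_seat in the frame of jar between 0.068 and 0.0745 m and horizontal distance between stopper_seat and jar_rim below 0.005 m and angle between each of stopper, jar's own z axis and vertical below 0.06 rad and value of joint cover below 0.005 m and z of jar in the frame of sort_box below 0.008 m and y of jar in the frame of sort_box below -0.02 m and linear speed of each of stopper, jar below 0.02 m/s); the robot touches nothing.
It fails at once if the jar is tipped by more than 0.3 rad or lifted by more than 25 mm (angle between jar's own z axis and vertical above 0.3 rad or z of jar in the frame of sort_box above 0.03 m).
It fails at once if another part on the bench is moved by more than 30 mm or a capacitor is knocked over (distance of any of cap_blue, cap_brown, board_a, board_b, screwdriver from where it was at the start of the episode above 0.03 m or angle between any of cap_blue, cap_brown's own z axis and vertical above 0.6 rad).
It also fails if it takes over 51 s, if anything falls off the work surface, if the arm or the gripper's body presses on something with over 40 N, if the wrist force passes 120 N, or if a joint passes its speed limit or range.

## Robot

A 6-joint arm with a two-finger parallel gripper is mounted at the origin on the work surface. World frame = base frame: x ahead of the robot, y to its left, z up, the work surface at z = 0. Lengths are in mm, angles in rad, forces in N, time in s.
With the tool pointing down it reaches from about 250 to 775 mm from the base axis. Payload 4 kg.
Tool frame: the origin (TCP) lies between the finger pads; the fingertips stand 8 mm ahead of it and the grasp point (between the pads) lies 11 mm behind it; z points along the fingers, y is the line along which they close (so a half turn about z gives the same grasp; the last joint's range is limited). The gripper opens to 85 mm and grips with 20 to 120 N. Pads are 22 mm wide; open, the fingers measure 114 mm over their backs; the gripper's body (76 mm by 85 mm) begins 54 mm behind the grasp point. The pads swing forward as they close: fully open they stand 13 mm farther back than shut.
Start: joints at [1.065, 0.087, 1.371, -0, 1.684, -0.103], TCP at [215.608, 505.994, 239.341] pointing down, gripper open.
Joint ranges: [-3.1, 3.1], [-0.76, 2.03], [0.27, 2.55], [-1.08, 4.22], [0.17, 2.65], [-2.57, 2.57]. Speed limits (rad/s): [2.79, 2.79, 3.14, 3.14, 3.14, 3.14].

## Interface

Orientations are given as a 3x3 rotation matrix whose columns are the frame's x, y, z axes.
In Python, from cell import get_state, get_image, get_calibration, sign_off gives the robot as it stands.
- The arm moves only by the tool move_arm, never from a script. Its argument "targets" is a list of rows, each an object of numbers: "dx", "dy", "dz": the shift along the world's x, y, z in mm; "rx", "ry", "rz": the turn, a rotation vector about the world's x, y, z in degrees; "gripper": the finger opening in mm, from 0 to 85.4. A call has 1 to 5 rows; each row shifts and turns the commanded pose from where the row before left it; what a row does not reach is not made up. A row lasts 1/8 s, in which the tool goes at most 62.5 mm and 10.7 degrees, less where a joint would pass 70% of its speed; a pose out of reach is approached as far as the arm can. A call is refused whole if a number of a shift passes 62.5 or a number of a turn 10.7, either way. A call with a gripper value outside its range is refused whole. The fingers move at their own pace and stop on an object; the grip force is fixed at half the most. Time passes only in rows, so rows that do not move let the fingers close. It gives the time, the measured TCP pose, the force, the opening and the grip force at its end, in the units of the state.
- get_state(): the state, without advancing time (a new reading comes with each control period).
- get_image(name): name is "side" or "top"; returns (picture, depth): 480x640x3 uint8, blue, green, red; 480x640 float32, mm along the optical axis (not along the pixel's ray), 0 where there is no reading.
- get_calibration(name): a dict with "mtx" (3x3 intrinsics, pixels), "distortion" ([k1, k2, p1, p2, k3] as OpenCV has them; the pictures are not rectified), "extrinsics" (4x4, takes a point from camera to world coordinates). Camera axes: x right, y down, z forward; pixel columns grow to the right and rows downward; lengths in mm; the calibration is good to about 2 mm. A picture is of the moment at which its call begins. get_calibration takes no time and is no camera call.
- sign_off(): hands the job in; it is judged then, once.
The state is a dict: "time": time; "joint_pos": joint angles; "qd": joint speeds; "effort": joint torques, N m; "eef_pos": TCP position; "eef_rot": TCP orientation; "ft_force": force on the tool from outside, world axes, zero at the start; "moment": the same for the moment, N m; "width": finger opening in mm; "grasp_force": force on a finger pad.
Only numpy, scipy, OpenCV 4.12 (cv2) and the standard library are available. Lean on these libraries where they do the work, as an engineer would, in place of code of your own. Each camera call takes 0.05 s, during which the arm holds its last target. There are 200 camera calls.

## Working session

There is one attempt and no reset: what is moved stays moved. The work goes in short steps, Python scripts to look and compute and a tool call to move; the robot and the scene stay as the last step left them, time stands still between calls to the robot, and variables do not carry over. Pictures are saved under pics/ and viewed, at most 10 in all, crops included, and the job is handed in when it is done.

Besides the shell and the picture viewer there is one more tool, called by a JSON object that holds its "op" and its "data", one argument or row to a line. move_arm: Moves the arm, as the interface text tells. Its arguments: {"type":"object","properties":{"targets":{"type":"array","items":{"type":"object","properties":{"dx":{"type":"number"},"dy":{"type":"number"},"dz":{"type":"number"},"rx":{"type":"number"},"ry":{"type":"number"},"rz":{"type":"number"},"gripper":{"type":"number"}}}}},"required":["targets"]}

```bash
mkdir -p pics
cat > h.py <<'E'
import numpy as np, cv2, pickle
from cell import get_state, get_image, get_calibration, sign_off
def grab(tag):
    o={}
    for n in("top","side"):
        im,d=get_image(n); o[n]=(im,d,get_calibration(n)); cv2.imwrite(f"pics/{tag}_{n}.png",im)
    pickle.dump(o,open(f"{tag}.pkl","wb")); return o
def pts(d,c):
    h,w=d.shape; u,v=np.meshgrid(np.arange(w),np.arange(h))
    q=cv2.undistortPoints(np.stack([u,v],-1).reshape(-1,1,2).astype(float),c["mtx"],np.array(c["distortion"],float)).reshape(h,w,2)
    P=np.dstack([q*d[...,None],d]); E=np.array(c["extrinsics"])
    W=P@E[:3,:3].T+E[:3,3]; W[d<=0]=np.nan; return W
def ray(px,c,z):
    q=cv2.undistortPoints(np.array(px,float).reshape(-1,1,2),c["mtx"],np.array(c["distortion"],float)).reshape(-1,2)
    E=np.array(c["extrinsics"]); r=np.c_[q,np.ones(len(q))]@E[:3,:3].T; t=E[:3,3]
    return t+r*((z-t[2])/r[:,2])[:,None]
E
python3 - <<'E'
from h import *
o=grab("a")
for n in o: print(n,np.round(o[n][2]["extrinsics"],3).tolist())
print(get_state()["time"])
E
```

```text
top [[-0.018, -0.989, 0.144, 393.843], [-0.999, 0.022, 0.025, -93.82], [-0.028, -0.144, -0.989, 1090.616], [0.0, 0.0, 0.0, 1.0]]
side [[0.974, -0.154, 0.167, 385.646], [-0.227, -0.677, 0.7, -699.635], [0.005, -0.72, -0.694, 739.584], [0.0, 0.0, 0.0, 1.0]]
0.1
```

View pics/a_top.png

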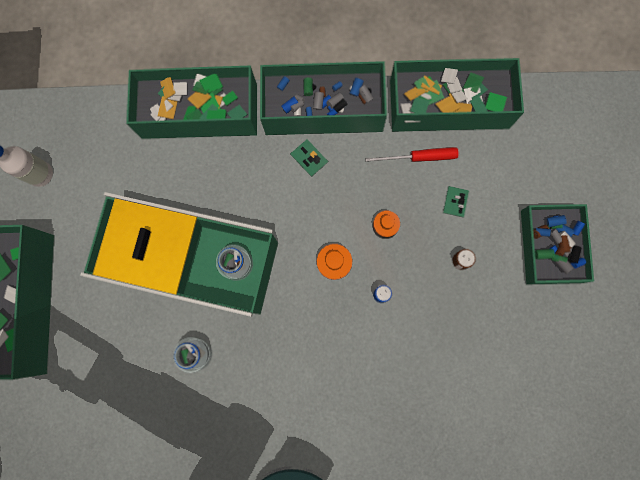

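View pics/a_side.png

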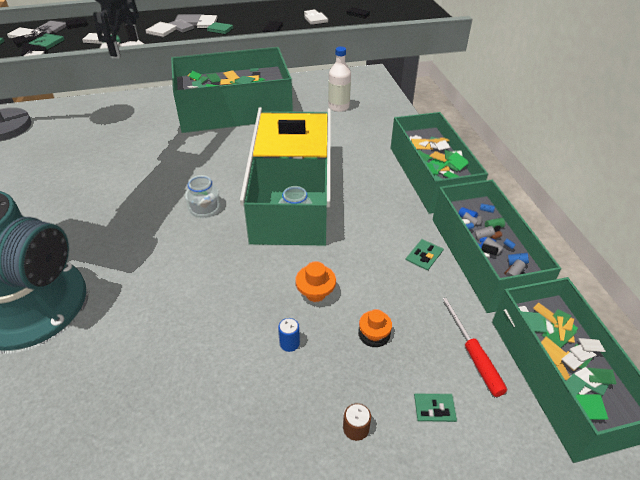

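The top view shows the box with its jar at about (234,262) and the cover handle at (142,243). A small orange stopper stands in the black ring at (386,224), and a larger one without a ring is at (334,261). A look-alike jar stands outside the box at (191,353), nearer the base.

Run:
```python
from h import *
o=pickle.load(open("a.pkl","rb"))
for n in("top","side"):
    im,d,c=o[n]; W=pts(d,c); hsv=cv2.cvtColor(im,cv2.COLOR_BGR2HSV)
    def blobs(name,lo,hi,mina):
        m=cv2.inRange(hsv,lo,hi); k,l,s,ce=cv2.connectedComponentsWithStats(m)
        for i in range(1,k):
            if s[i,4]<mina: continue
            w=W[l==i]; w=w[~np.isnan(w[:,0])]
            zt=np.percentile(w[:,2],95)
            print(n,name,"px",ce[i].round(1),s[i,4],"med",np.median(w,0).round(1),"ztop",zt.round(1))
            yield l==i,w,zt
    for mk,w,zt in blobs("orange",(5,180,120),(16,255,255),250):
        if np.median(w[:,0])>600: continue
        for zl,zh in((zt-4,zt+4),(zt-28,zt-14)):
            q=w[(w[:,2]>zl)&(w[:,2]<zh)]
            if len(q)<15: continue
            (cx,cy),r=cv2.minEnclosingCircle(q[:,:2].astype(np.float32))
            print("   z",np.median(q[:,2]).round(1),"n",len(q),"circle",round(cx,1),round(cy,1),"dia",round(2*r,1),"mean",q[:,:2].mean(0).round(1))
    for mk,w,zt in blobs("yellow",(20,180,120),(32,255,255),2000):
        cn=max(cv2.findContours(mk.astype(np.uint8),0,2)[0],key=cv2.contourArea)
        p=ray(cn.reshape(-1,2),c,117)[:,:2].astype(np.float32); r=cv2.minAreaRect(p); print("  rect",r,cv2.boxPoints(r).round(1).tolist())
    # handle
    m=(W[...,2]>140)&(W[...,2]<155)&(hsv[...,2]<60)&(W[...,0]>200)&(W[...,1]<450)
    q=W[m]; print(n,"handle n",len(q),np.mean(q,0).round(1),[np.round(v,1) for v in cv2.minAreaRect(q[:,:2].astype(np.float32))])
    # blue neck bands
    for mk,w,zt in blobs("blue",(100,60,60),(125,255,255),25): pass
```

```text
top orange px [386.3 223.3] 519 med [ 600.  -207.5   32.9] ztop 54.3
   z 53.0 n 127 circle 601.9 -208.6 dia 28.1 mean [ 601.7 -208.8]
   z 31.9 n 371 circle 601.6 -208.5 dia 54.8 mean [ 600.1 -207.4]
top orange px [334.  261.1] 973 med [521.7 -97.1  43.1] ztop 71.4
   z 69.9 n 228 circle 522.7 -97.3 dia 36.3 mean [522.5 -97.6]
   z 44.4 n 187 circle 523.0 -97.4 dia 72.3 mean [521.9 -95.6]
top yellow px [144.8 245.9] 6459 med [551.2 266.4 116.9] ztop 119.8
  rect ((553.1823120117188, 270.5001525878906), (171.28480529785156, 155.5636444091797), 75.74947357177734) [[456.70001220703125, 206.60000610351562], [607.5, 168.3000030517578], [649.7000122070312, 334.3999938964844], [498.8999938964844, 372.70001220703125]]
top handle n 232 [552.8 268.8 147. ] [array([552.8, 269. ]), array([14.3, 58.2]), np.float64(78.2)]
top blue px [282.8  83. ] 106 med [908.6   3.6  56.8] ztop 62.0
top blue px [356.2  86.1] 157 med [ 889.7 -151.7   71.5] ztop 78.6
top blue px [337.   85.6] 64 med [ 894.4 -111.9   67.9] ztop 72.7
top blue px [325.4 100.9] 63 med [863.6 -85.8  58.9] ztop 63.0
top blue px [289. 1
[... 1543 characters left out ...]
 187.3] 67 med [332.5 184.3  67.5] ztop 72.2
side blue px [292.6 197.5] 80 med [514.5  99.   72.6] ztop 108.2
side blue px [487.  207.5] 112 med [906.5   3.   56.7] ztop 61.3
side blue px [467.1 212. ] 134 med [852.8  -8.7  66.9] ztop 72.0
side blue px [469.9 225.5] 40 med [839.7 -51.8  70.8] ztop 73.6
side blue px [481.7 241.2] 51 med [851.9 -82.8  59.5] ztop 79.3
side blue px [509.1 243.2] 81 med [ 892.1 -110.5   67.5] ztop 72.3
side blue px [  6.6 256.2] 39 med [ 50.4 -75.4 187.7] ztop 193.9
side blue px [517.9 257.6] 187 med [ 886.4 -153.2   71.8] ztop 79.4
side blue px [  7.2 268.3] 30 med [ 44.8 -83.9 172. ] ztop 178.2
side blue px [288.9 338.7] 420 med [ 451.5 -207.2   30.5] ztop 50.9
```

Run:
```python
from h import *
o=pickle.load(open("a.pkl","rb"))
a=cv2.resize(o["top"][0][220:300,190:285],None,fx=6,fy=6,interpolation=cv2.INTER_CUBIC)[:,:400*2]
b=cv2.resize(o["side"][0][160:250,240:340],None,fx=5,fy=5,interpolation=cv2.INTER_CUBIC)
H=max(a.shape[0],b.shape[0]); f=np.zeros((H,a.shape[1]+b.shape[1],3),np.uint8); f[:a.shape[0],:a.shape[1]]=a; f[:b.shape[0],a.shape[1]:]=b
print(f.shape); cv2.imwrite("pics/crop.png",cv2.resize(f,(800,int(800*H/f.shape[1]))))
```

```text
(480, 1070, 3)
```

View pics/crop.png

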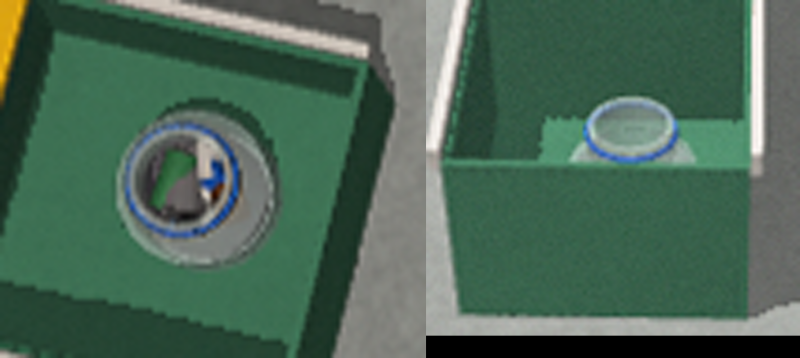

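The crop shows the jar's blue neck ring from the top, centred at about (230.3,259.8). In the side view the rim stands at about (292,196). I'll fit the rim and the box axis.

```bash
cat > fit.py <<'E'
from h import *
from scipy.optimize import least_squares
import sys
o=pickle.load(open(sys.argv[1]+".pkl","rb"))
def loose(n,lo,hi,box):
    im,d,c=o[n]; hsv=cv2.cvtColor(im,cv2.COLOR_BGR2HSV); m=cv2.inRange(hsv,lo,hi)
    z=np.zeros_like(m); x0,x1,y0,y1=box; z[y0:y1,x0:x1]=m[y0:y1,x0:x1]; return z,d,c
for n,box in(("top",(212,250,242,278)),("side",(275,310,182,206))):
    z,d,c=loose(n,(100,70,60),(128,255,255),box)
    v,u=np.nonzero(z); px=np.c_[u,v]
    for h in (70,72,74):
        p=ray(px,c,h)[:,:2]
        f=lambda t:np.hypot(*(p-t[:2]).T)-t[2]
        s=least_squares(f,[520,112,24],loss="soft_l1",f_scale=.7).x
        f2=lambda t:np.hypot(*(p-t).T)-24.5
        s2=least_squares(f2,s[:2],loss="soft_l1",f_scale=.7).x
        print(n,h,len(px),"free",s.round(1),"r24.5",s2.round(1))
    W=pts(d,c)[v,u]; g=(W[:,2]>60)&(W[:,2]<80); w=W[g]; print("depth z",np.percentile(w[:,2],[5,25,50,75,95]).round(1))
    s=least_squares(lambda t:np.hypot(*(w[:,:2]-t).T)-24.2,[520,112],loss="soft_l1").x; print("  depth fit",s.round(1))
# rails
for n in("top","side"):
    im,d,c=o[n]; W=pts(d,c); hsv=cv2.cvtColor(im,cv2.COLOR_BGR2HSV)
    m=((hsv[...,1]<45)&(hsv[...,2]>170)&(W[...,2]>105)&(W[...,2]<128)&(W[...,1]<400)&(W[...,1]>0)&(W[...,0]>380)&(W[...,0]<680)).astype(np.uint8)
    k,l,s,ce=cv2.connectedComponentsWithStats(m)
    for i in range(1,k):
        if s[i,4]<60: continue
        cn=np.argwhere(l==i)[:,::-1]; p=ray(cn,c,118)[:,:2].astype(np.float32)
        vx,vy,x,y=cv2.fitLine(p,cv2.DIST_HUBER,0,.01,.01).ravel()
        t=(p-[x,y])@[vx,vy]
        print(n,"rail",s[i,4],"dir",round(float(np.degrees(np.arctan2(vy,vx)))%180,2),"ends",(np.array([x,y])+t.min()*np.array([vx,vy])).round(1),(np.array([x,y])+t.max()*np.array([vx,vy])).round(1),"len",round(float(np.ptp(t)),1))
E
python3 fit.py a
```

```text
top 70 121 free [527.1 112.7  24.5] r24.5 [527.1 112.7]
top 72 121 free [526.8 112.3  24.4] r24.5 [526.8 112.3]
top 74 121 free [526.6 111.9  24.4] r24.5 [526.6 111.9]
depth z [68.3 70.7 72.  74.  76.9]
  depth fit [526.5 111.5]
side 70 67 free [525.4 114.6  24.5] r24.5 [525.4 114.6]
side 72 67 free [525.  112.1  24.4] r24.5 [525.  112.2]
side 74 67 free [524.6 109.7  24.4] r24.5 [524.7 109.8]
depth z [68.1 70.9 72.3 73.6 76.5]
  depth fit [525.3 112.6]
top rail 451 dir 75.82 ends [575.2  22.6] [659.2 355.2] len 343.1
top rail 457 dir 75.87 ends [415.9  62.9] [499.4 394.3] len 341.8
side rail 314 dir 75.92 ends [414.1  63.1] [497.1 394.2] len 341.3
side rail 244 dir 75.98 ends [573.2  24. ] [655.5 353.8] len 339.9
```

Run:
```python
from h import *
s=get_state(); print(s["time"],s["eef_pos"],np.round(s["eef_rot"],3).tolist(),s["ft_force"],s["width"])
```

```text
0.1 [215.38107907 505.60641359 238.20964988] [[-0.92, 0.392, -0.001], [0.392, 0.92, -0.002], [0.0, -0.002, -1.0]] [ 0.62881462 -0.09455578 -0.11260156] 85.27590900926513
```

{"op": "move_arm", "data": {
  "targets": [
    {"dx": 12,"dy": -22,"rz": 4.5},
    {"dx": 25,"dy": -46,"rz": 4.5},
    {"dx": 25,"dy": -46},
    {"dx": 25,"dy": -46},
    {"dx": 25,"dy": -46}
  ]
}}

```text
validation failed for argument at $.ta...
```

{"op": "move_arm", "data": {
  "targets": [
    {"dx": 25,"dy": -46},
    {"dx": 25,"dy": -46},
    {"dx": 25,"dy": -46},
    {"dx": 25,"dy": -46},
    {"dx": 25,"dy": -46}
  ]
}}

```text
validation failed for argument at $.ta...
```

{"op": "move_arm", "data": {
  "targets": [
    {"dx": 25,"dy": -46},
    {"dx": 25,"dy": -46},
    {"dx": 25,"dy": -46},
    {"dx": 25,"dy": -46},
    {"dx": 25,"dy": -46}
  ]
}}

```text
validation failed for argument at $.ta...
```

{"op": "move_arm", "data": {
  "targets": [
    {"dx": 10,"dy": -20},
    {"dz": -50},
    {"dz": -40},
    {},
    {}
  ]
}}

```text
validation failed for argument at $.ta...
```

{"op": "move_arm", "data": {
  "targets": [
    {"dx": 12,"dy": -22,"dz": 0,"rx": 0,"ry": 0,"rz": 4.5,"gripper": 85},
    {"dx": 25,"dy": -46,"dz": 0,"rx": 0,"ry": 0,"rz": 4.5,"gripper": 85},
    {"dx": 25,"dy": -46,"dz": 0,"rx": 0,"ry": 0,"rz": 0,"gripper": 85},
    {"dx": 25,"dy": -46,"dz": 0,"rx": 0,"ry": 0,"rz": 0,"gripper": 85},
    {"dx": 25,"dy": -46,"dz": 0,"rx": 0,"ry": 0,"rz": 0,"gripper": 85}
  ]
}}

```text
time: 0.72
eef_pos: [327.9, 298.4, 238.9]
eef_rot: [[-0.97, 0.243, -0.0], [0.243, 0.97, -0.0], [0.0, -0.0, -1.0]]
ft_force: [1.2, -0.8, -0.2]
width: 85.4
grasp_force: 0.0
```

{"op": "move_arm", "data": {
  "targets": [
    {"dx": 25,"dy": -46,"dz": 0,"rx": 0,"ry": 0,"rz": 0,"gripper": 85},
    {"dx": 25,"dy": -46,"dz": 0,"rx": 0,"ry": 0,"rz": 0,"gripper": 85},
    {"dx": 25,"dy": -46,"dz": 0,"rx": 0,"ry": 0,"rz": 0,"gripper": 85},
    {"dx": 25,"dy": -46,"dz": 0,"rx": 0,"ry": 0,"rz": 0,"gripper": 85},
    {"dx": 25,"dy": -46,"dz": 0,"rx": 0,"ry": 0,"rz": 0,"gripper": 85}
  ]
}}

```text
time: 1.35
eef_pos: [452.9, 68.4, 238.9]
eef_rot: [[-0.97, 0.243, -0.0], [0.243, 0.97, 0.0], [0.001, 0.0, -1.0]]
ft_force: [0.5, -0.3, -0.7]
width: 85.0
grasp_force: 0.0
```

{"op": "move_arm", "data": {
  "targets": [
    {"dx": 25,"dy": -46,"dz": 0,"rx": 0,"ry": 0,"rz": 0,"gripper": 85},
    {"dx": 25,"dy": -46,"dz": 0,"rx": 0,"ry": 0,"rz": 0,"gripper": 85},
    {"dx": 25,"dy": -46,"dz": 0,"rx": 0,"ry": 0,"rz": 0,"gripper": 85},
    {"dx": 25,"dy": -46,"dz": 0,"rx": 0,"ry": 0,"rz": 0,"gripper": 85},
    {"dx": 25,"dy": -46,"dz": 0,"rx": 0,"ry": 0,"rz": 0,"gripper": 85}
  ]
}}

```text
time: 1.98
eef_pos: [578.0, -161.5, 238.6]
eef_rot: [[-0.97, 0.243, -0.001], [0.243, 0.97, 0.001], [0.001, 0.0, -1.0]]
ft_force: [-0.0, 0.3, -0.9]
width: 85.0
grasp_force: 0.0
```

{"op": "move_arm", "data": {
  "targets": [
    {"dx": 23,"dy": -46,"dz": 0,"rx": 0,"ry": 0,"rz": 0,"gripper": 85},
    {"dx": 0,"dy": 0,"dz": -50,"rx": 0,"ry": 0,"rz": 0,"gripper": 60},
    {"dx": 0,"dy": 0,"dz": -50,"rx": 0,"ry": 0,"rz": 0,"gripper": 60},
    {"dx": 0,"dy": 0,"dz": 0,"rx": 0,"ry": 0,"rz": 0,"gripper": 60},
    {"dx": 0,"dy": 0,"dz": 0,"rx": 0,"ry": 0,"rz": 0,"gripper": 60}
  ]
}}

```text
time: 2.6
eef_pos: [601.4, -206.2, 141.2]
eef_rot: [[-0.97, 0.243, 0.002], [0.243, 0.97, -0.001], [-0.002, -0.0, -1.0]]
ft_force: [0.2, 0.2, 0.8]
width: 60.0
grasp_force: 0.0
```

Run:
```python
from h import *
o=grab("b")
im=o["side"][0][200:380,280:480]; cv2.imwrite("pics/b_crop.png",cv2.resize(im,None,fx=3,fy=3,interpolation=cv2.INTER_CUBIC))
```

```text
(no output)
```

View pics/b_crop.png

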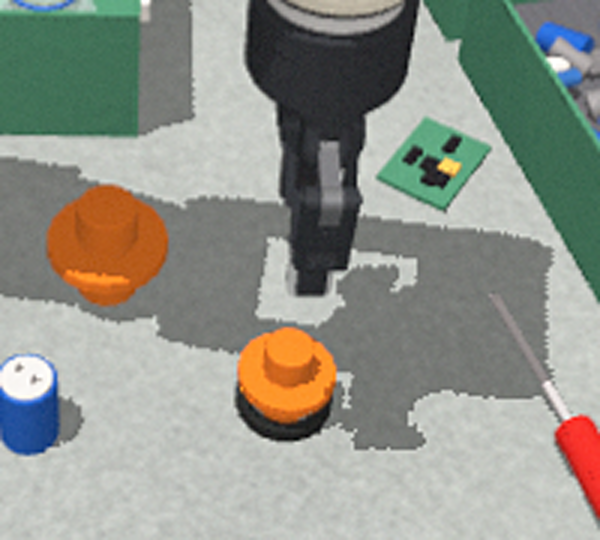

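The gripper hangs above the stopper. In the crop, the knob is at about (292,350) and the fingertip at (312,290). I'll descend.

{"op": "move_arm", "data": {
  "targets": [
    {"dx": 0,"dy": -2,"dz": -40,"rx": 0,"ry": 0,"rz": 0,"gripper": 60},
    {"dx": 0,"dy": 0,"dz": -36,"rx": 0,"ry": 0,"rz": 0,"gripper": 60},
    {"dx": 0,"dy": 0,"dz": -12,"rx": 0,"ry": 0,"rz": 0,"gripper": 60},
    {"dx": 0,"dy": 0,"dz": -6,"rx": 0,"ry": 0,"rz": 0,"gripper": 60},
    {"dx": 0,"dy": 0,"dz": 0,"rx": 0,"ry": 0,"rz": 0,"gripper": 60}
  ]
}}

```text
time: 3.32
eef_pos: [601.6, -208.4, 47.1]
eef_rot: [[-0.97, 0.243, 0.003], [0.243, 0.97, -0.001], [-0.003, -0.0, -1.0]]
ft_force: [0.7, 0.1, -0.1]
width: 60.3
grasp_force: 0.0
```

{"op": "move_arm", "data": {
  "targets": [
    {"dx": 0,"dy": 0,"dz": 0,"rx": 0,"ry": 0,"rz": 0,"gripper": 35},
    {"dx": 0,"dy": 0,"dz": 0,"rx": 0,"ry": 0,"rz": 0,"gripper": 35},
    {"dx": 0,"dy": 0,"dz": 0,"rx": 0,"ry": 0,"rz": 0,"gripper": 35}
  ]
}}

```text
time: 3.7
eef_pos: [600.9, -208.1, 45.9]
eef_rot: [[-0.97, 0.243, 0.001], [0.243, 0.97, -0.0], [-0.001, -0.0, -1.0]]
ft_force: [-0.5, -0.1, -0.4]
width: 34.9
grasp_force: 0.0
```

Run:
```python
from h import *
o=grab("c")
im=o["side"][0][250:370,310:440]; cv2.imwrite("pics/c_crop.png",cv2.resize(im,None,fx=4,fy=4,interpolation=cv2.INTER_CUBIC))
```

```text
(no output)
```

View pics/c_crop.png

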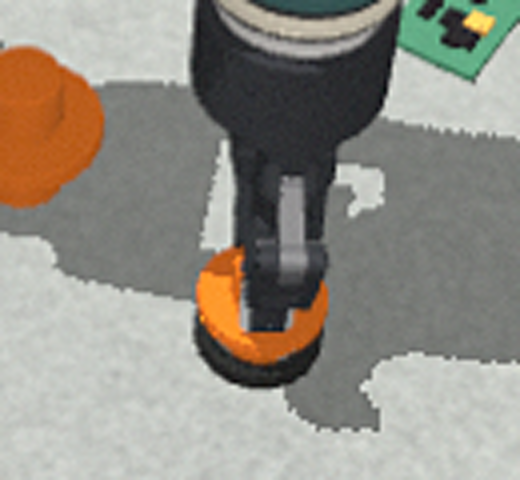

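The near finger hangs over the flange at about (268,325) in the crop, with no contact. I'll go 2 mm lower and close.

{"op": "move_arm", "data": {
  "targets": [
    {"dx": 0,"dy": 0,"dz": -2,"rx": 0,"ry": 0,"rz": 0,"gripper": 35},
    {"dx": 0,"dy": 0,"dz": 0,"rx": 0,"ry": 0,"rz": 0,"gripper": 20},
    {"dx": 0,"dy": 0,"dz": 0,"rx": 0,"ry": 0,"rz": 0,"gripper": 20},
    {"dx": 0,"dy": 0,"dz": 0,"rx": 0,"ry": 0,"rz": 0,"gripper": 20},
    {"dx": 0,"dy": 0,"dz": 0,"rx": 0,"ry": 0,"rz": 0,"gripper": 20}
  ]
}}

```text
time: 4.42
eef_pos: [600.6, -208.0, 43.2]
eef_rot: [[-0.97, 0.243, -0.0], [0.243, 0.97, 0.0], [0.0, 0.0, -1.0]]
ft_force: [-0.2, 0.1, 0.6]
width: 25.6
grasp_force: 59.0
```

{"op": "move_arm", "data": {
  "targets": [
    {"dx": 0,"dy": 0,"dz": 5,"rx": 0,"ry": 0,"rz": 0,"gripper": 20},
    {"dx": 0,"dy": 0,"dz": 25,"rx": 0,"ry": 0,"rz": 0,"gripper": 20},
    {"dx": 0,"dy": 0,"dz": 50,"rx": 0,"ry": 0,"rz": 0,"gripper": 20},
    {"dx": 0,"dy": 0,"dz": 62,"rx": 0,"ry": 0,"rz": 0,"gripper": 20},
    {"dx": 0,"dy": 0,"dz": 0,"rx": 0,"ry": 0,"rz": 0,"gripper": 20}
  ]
}}

```text
time: 5.05
eef_pos: [603.8, -209.4, 194.2]
eef_rot: [[-0.97, 0.243, 0.014], [0.243, 0.97, -0.006], [-0.015, -0.003, -1.0]]
ft_force: [0.6, 0.6, -1.2]
width: 25.8
grasp_force: 59.1
```

{"op": "move_arm", "data": {
  "targets": [
    {"dx": -4,"dy": 16,"dz": 0,"rx": 0,"ry": 0,"rz": 0,"gripper": 20},
    {"dx": -8,"dy": 36,"dz": 0,"rx": 0,"ry": 0,"rz": 0,"gripper": 20},
    {"dx": -9,"dy": 40,"dz": 0,"rx": 0,"ry": 0,"rz": 0,"gripper": 20},
    {"dx": -9,"dy": 40,"dz": 0,"rx": 0,"ry": 0,"rz": 0,"gripper": 20},
    {"dx": -9,"dy": 40,"dz": 0,"rx": 0,"ry": 0,"rz": 0,"gripper": 20}
  ]
}}

```text
time: 5.68
eef_pos: [559.2, -33.5, 182.2]
eef_rot: [[-0.97, 0.243, -0.006], [0.243, 0.97, 0.002], [0.006, 0.0, -1.0]]
ft_force: [0.2, 0.0, 0.0]
width: 25.9
grasp_force: 59.1
```

{"op": "move_arm", "data": {
  "targets": [
    {"dx": -9,"dy": 40,"dz": 0,"rx": 0,"ry": 0,"rz": 0,"gripper": 20},
    {"dx": -9,"dy": 40,"dz": 0,"rx": 0,"ry": 0,"rz": 0,"gripper": 20},
    {"dx": -9,"dy": 38,"dz": 0,"rx": 0,"ry": 0,"rz": 0,"gripper": 20},
    {"dx": -6,"dy": 22,"dz": 0,"rx": 0,"ry": 0,"rz": 0,"gripper": 20},
    {"dx": -3,"dy": 8,"dz": 0,"rx": 0,"ry": 0,"rz": 0,"gripper": 20}
  ]
}}

```text
time: 6.3
eef_pos: [523.4, 113.7, 182.8]
eef_rot: [[-0.971, 0.241, -0.005], [0.241, 0.971, -0.0], [0.005, -0.001, -1.0]]
ft_force: [0.5, 0.5, -0.2]
width: 25.9
grasp_force: 59.1
```

{"op": "move_arm", "data": {
  "targets": [
    {"dx": 0,"dy": 0,"dz": 0,"rx": 0,"ry": 0,"rz": 0,"gripper": 20},
    {"dx": 0,"dy": 0,"dz": 0,"rx": 0,"ry": 0,"rz": 0,"gripper": 20}
  ]
}}

```text
time: 6.55
eef_pos: [525.5, 111.2, 184.8]
eef_rot: [[-0.97, 0.244, -0.001], [0.244, 0.97, -0.0], [0.001, -0.001, -1.0]]
ft_force: [-0.1, 0.3, -1.4]
width: 25.9
grasp_force: 59.1
```

Run:
```python
from h import *
o=grab("d"); s=get_state(); print(s["eef_pos"],np.round(s["eef_rot"],3).tolist())
im=o["side"][0][60:260,200:380]; cv2.imwrite("pics/d_crop.png",cv2.resize(im,None,fx=3,fy=3,interpolation=cv2.INTER_CUBIC))
for n in o:
    im,d,c=o[n]; W=pts(d,c); hsv=cv2.cvtColor(im,cv2.COLOR_BGR2HSV)
    m=cv2.inRange(hsv,(5,180,60),(16,255,255))>0
    m&=(W[...,2]>120)&(W[...,2]<250)&(W[...,0]<600)
    w=W[m]; print(n,len(w))
    if len(w)<20: continue
    print(np.percentile(w,[2,25,50,75,98],axis=0).round(1).tolist())
    f=w[(w[:,2]>172)&(w[:,2]<186)] # flange side/top
    print("circ",cv2.minEnclosingCircle(w[:,:2].astype(np.float32)))
```

```text
[525.77511999 111.1039208  185.10835164] [[-0.97, 0.245, -0.0], [0.245, 0.97, -0.0], [0.0, -0.0, -1.0]]
top 111
[[500.7, 86.3, 170.0], [504.7, 93.3, 172.4], [508.0, 100.4, 173.4], [511.6, 106.5, 174.6], [550.1, 113.2, 232.9]]
circ ((524.6795043945312, 97.81450653076172), 27.307279586791992)
side 370
[[500.0, 83.8, 144.7], [511.6, 91.3, 168.6], [525.4, 98.4, 174.1], [537.6, 105.6, 175.4], [550.2, 125.0, 193.5]]
circ ((525.4150390625, 109.29488372802734), 27.814617156982422)
```

View pics/d_crop.png

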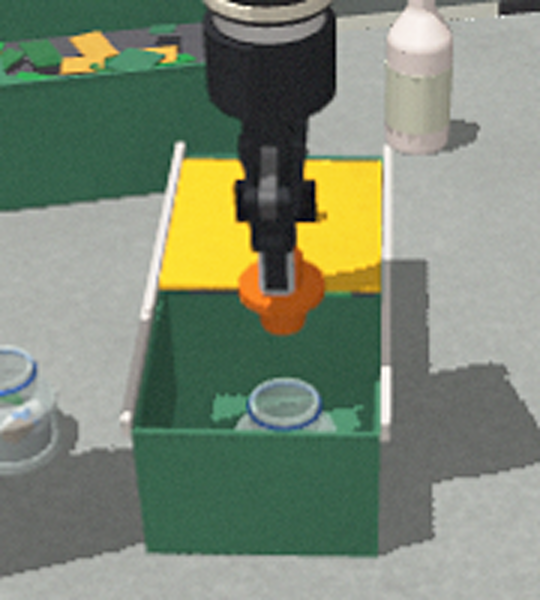

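The stopper hangs upright over the jar. In the crop, its plug tip is at (283,330) and the rim at (284,395). The flange measures about (525.3,111.5), against the rim at (525.2,112.2) in the same camera. I'll lower it.

{"op": "move_arm", "data": {
  "targets": [
    {"dx": 0,"dy": 1,"dz": -25,"rx": 0,"ry": 0,"rz": 0,"gripper": 20},
    {"dx": 0,"dy": 0,"dz": -25,"rx": 0,"ry": 0,"rz": 0,"gripper": 20},
    {"dx": 0,"dy": 0,"dz": -12,"rx": 0,"ry": 0,"rz": 0,"gripper": 20},
    {"dx": 0,"dy": 0,"dz": -6,"rx": 0,"ry": 0,"rz": 0,"gripper": 20},
    {"dx": 0,"dy": 0,"dz": 0,"rx": 0,"ry": 0,"rz": 0,"gripper": 20}
  ]
}}

```text
time: 7.28
eef_pos: [525.9, 112.8, 117.6]
eef_rot: [[-0.97, 0.244, 0.0], [0.244, 0.97, 0.0], [-0.0, 0.0, -1.0]]
ft_force: [-0.7, 0.2, -0.1]
width: 25.7
grasp_force: 59.1
```

{"op": "move_arm", "data": {
  "targets": [
    {"dx": 0,"dy": 0,"dz": -4,"rx": 0,"ry": 0,"rz": 0,"gripper": 20},
    {"dx": 0,"dy": 0,"dz": -4,"rx": 0,"ry": 0,"rz": 0,"gripper": 20},
    {"dx": 0,"dy": 0,"dz": -4,"rx": 0,"ry": 0,"rz": 0,"gripper": 20},
    {"dx": 0,"dy": 0,"dz": 0,"rx": 0,"ry": 0,"rz": 0,"gripper": 20},
    {"dx": 0,"dy": 0,"dz": 0,"rx": 0,"ry": 0,"rz": 0,"gripper": 20}
  ]
}}

```text
time: 7.9
eef_pos: [525.6, 113.0, 105.4]
eef_rot: [[-0.97, 0.243, 0.0], [0.243, 0.97, 0.0], [-0.0, 0.0, -1.0]]
ft_force: [0.1, -0.3, -1.2]
width: 25.7
grasp_force: 59.1
```

{"op": "move_arm", "data": {
  "targets": [
    {"dx": 0,"dy": -0.5,"dz": -3,"rx": 0,"ry": 0,"rz": 0,"gripper": 20},
    {"dx": 0,"dy": 0,"dz": -3,"rx": 0,"ry": 0,"rz": 0,"gripper": 20},
    {"dx": 0,"dy": 0,"dz": -1,"rx": 0,"ry": 0,"rz": 0,"gripper": 20},
    {"dx": 0,"dy": 0,"dz": 0,"rx": 0,"ry": 0,"rz": 0,"gripper": 20},
    {"dx": 0,"dy": 0,"dz": 0,"rx": 0,"ry": 0,"rz": 0,"gripper": 20}
  ]
}}

```text
time: 8.52
eef_pos: [525.7, 112.5, 98.4]
eef_rot: [[-0.97, 0.243, 0.0], [0.243, 0.97, 0.0], [-0.0, 0.0, -1.0]]
ft_force: [0.4, -0.8, -0.8]
width: 25.7
grasp_force: 59.1
```

{"op": "move_arm", "data": {
  "targets": [
    {"dx": 0,"dy": 0,"dz": -1,"rx": 0,"ry": 0,"rz": 0,"gripper": 20},
    {"dx": 0,"dy": 0,"dz": -1,"rx": 0,"ry": 0,"rz": 0,"gripper": 20},
    {"dx": 0,"dy": 0,"dz": 0,"rx": 0,"ry": 0,"rz": 0,"gripper": 20},
    {"dx": 0,"dy": 0,"dz": 0,"rx": 0,"ry": 0,"rz": 0,"gripper": 20}
  ]
}}

```text
time: 9.02
eef_pos: [525.6, 112.5, 96.3]
eef_rot: [[-0.97, 0.243, -0.0], [0.243, 0.97, 0.0], [0.0, 0.0, -1.0]]
ft_force: [-0.1, 0.6, -1.7]
width: 26.0
grasp_force: 59.1
```

{"op": "move_arm", "data": {
  "targets": [
    {"dx": 0,"dy": 0,"dz": -0.7,"rx": 0,"ry": 0,"rz": 0,"gripper": 20},
    {"dx": 0,"dy": 0,"dz": 0,"rx": 0,"ry": 0,"rz": 0,"gripper": 20},
    {"dx": 0,"dy": 0,"dz": 0,"rx": 0,"ry": 0,"rz": 0,"gripper": 20}
  ]
}}

```text
time: 9.4
eef_pos: [525.6, 112.5, 95.6]
eef_rot: [[-0.97, 0.243, 0.0], [0.243, 0.97, 0.0], [0.0, 0.0, -1.0]]
ft_force: [0.6, -0.1, -0.7]
width: 26.1
grasp_force: 59.1
```

{"op": "move_arm", "data": {
  "targets": [
    {"dx": 0,"dy": 0,"dz": -0.7,"rx": 0,"ry": 0,"rz": 0,"gripper": 20},
    {"dx": 0,"dy": 0,"dz": 0,"rx": 0,"ry": 0,"rz": 0,"gripper": 20},
    {"dx": 0,"dy": 0,"dz": 0,"rx": 0,"ry": 0,"rz": 0,"gripper": 20}
  ]
}}

```text
time: 9.78
eef_pos: [525.7, 112.5, 95.2]
eef_rot: [[-0.97, 0.243, 0.0], [0.243, 0.97, 0.0], [-0.0, 0.0, -1.0]]
ft_force: [-0.2, 0.2, 0.1]
width: 25.7
grasp_force: 59.1
```

{"op": "move_arm", "data": {
  "targets": [
    {"dx": 0,"dy": 0,"dz": -0.8,"rx": 0,"ry": 0,"rz": 0,"gripper": 20},
    {"dx": 0,"dy": 0,"dz": 0,"rx": 0,"ry": 0,"rz": 0,"gripper": 20},
    {"dx": 0,"dy": 0,"dz": 0,"rx": 0,"ry": 0,"rz": 0,"gripper": 20}
  ]
}}

```text
time: 10.15
eef_pos: [525.8, 112.5, 95.0]
eef_rot: [[-0.97, 0.243, 0.001], [0.243, 0.97, 0.0], [-0.001, 0.0, -1.0]]
ft_force: [-1.9, -0.3, 5.6]
width: 25.7
grasp_force: 59.8
```

Contact shows as 5.6 N upward at the expected height. I'll release with a small opening and check.

{"op": "move_arm", "data": {
  "targets": [
    {"dx": 0,"dy": 0,"dz": 0.3,"rx": 0,"ry": 0,"rz": 0,"gripper": 45},
    {"dx": 0,"dy": 0,"dz": 0,"rx": 0,"ry": 0,"rz": 0,"gripper": 45},
    {"dx": 0,"dy": 0,"dz": 0,"rx": 0,"ry": 0,"rz": 0,"gripper": 45},
    {"dx": 0,"dy": 0,"dz": 0,"rx": 0,"ry": 0,"rz": 0,"gripper": 45},
    {"dx": 0,"dy": 0,"dz": 0,"rx": 0,"ry": 0,"rz": 0,"gripper": 45}
  ]
}}

```text
time: 10.78
eef_pos: [525.6, 112.5, 94.3]
eef_rot: [[-0.97, 0.243, -0.0], [0.243, 0.97, 0.0], [0.0, 0.0, -1.0]]
ft_force: [0.0, 0.9, -0.2]
width: 45.0
grasp_force: 0.0
```

{"op": "move_arm", "data": {
  "targets": [
    {"dx": 0,"dy": 0,"dz": 10,"rx": 0,"ry": 0,"rz": 0,"gripper": 45},
    {"dx": 0,"dy": 0,"dz": 20,"rx": 0,"ry": 0,"rz": 0,"gripper": 45},
    {"dx": 0,"dy": 0,"dz": 40,"rx": 0,"ry": 0,"rz": 0,"gripper": 45},
    {"dx": 0,"dy": 0,"dz": 40,"rx": 0,"ry": 0,"rz": 0,"gripper": 30},
    {"dx": 0,"dy": 0,"dz": 0,"rx": 0,"ry": 0,"rz": 0,"gripper": 0}
  ]
}}

```text
time: 11.4
eef_pos: [528.0, 112.8, 210.2]
eef_rot: [[-0.97, 0.243, 0.01], [0.243, 0.97, 0.001], [-0.01, 0.004, -1.0]]
ft_force: [0.2, -0.5, 0.2]
width: 13.3
grasp_force: 0.0
```

Run:
```python
from h import *
o=grab("e"); s=get_state(); print(s["eef_pos"],s["width"])
im=o["side"][0][60:260,200:380]; cv2.imwrite("pics/e_crop.png",cv2.resize(im,None,fx=3,fy=3,interpolation=cv2.INTER_CUBIC))
for n in o:
    im,d,c=o[n]; W=pts(d,c); hsv=cv2.cvtColor(im,cv2.COLOR_BGR2HSV)
    m=(cv2.inRange(hsv,(5,180,60),(16,255,255))>0)&(W[...,2]>65)&(W[...,2]<115)&(W[...,0]<580)&(W[...,1]>50)&(W[...,1]<170)
    w=W[m]; print(n,len(w))
    if len(w)<20: continue
    for a,b in((80,89),(99,110)):
        q=w[(w[:,2]>a)&(w[:,2]<b)]
        if len(q)<10: continue
        A=np.c_[q[:,:2]-q[:,:2].mean(0),np.ones(len(q))]; k=np.linalg.lstsq(A,q[:,2],rcond=None)[0]
        print("z",np.median(q[:,2]).round(1),len(q),"circ",[np.round(v,1) for v in cv2.minEnclosingCircle(q[:,:2].astype(np.float32))],"tilt",k[:2].round(3))
```

```text
[525.84168569 112.52022697 205.35576608] 0.0803807067274987
top 327
z 83.9 239 circ [array([526.4, 110.9]), np.float64(27.5)] tilt [-0.008 -0.007]
z 104.3 75 circ [array([525.4, 111.3]), np.float64(13.8)] tilt [-0.082  0.007]
side 459
z 84.9 270 circ [array([526.4, 111.1]), np.float64(28.2)] tilt [-0.    0.04]
z 105.3 121 circ [array([525.1, 111.4]), np.float64(14.6)] tilt [-0.006  0.13 ]
```

View pics/e_crop.png

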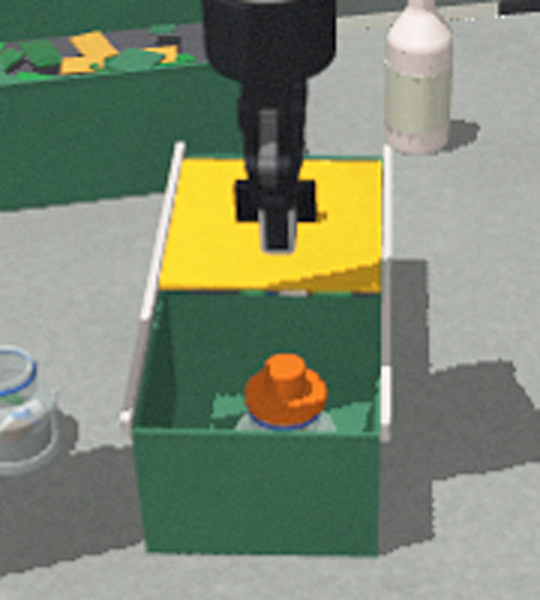

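The stopper is seated: flange top at about 84 to 85 mm, knob top at about 105 mm, centred within about 1 mm. Next I go behind the handle.

{"op": "move_arm", "data": {
  "targets": [
    {"dx": 6,"dy": 30,"dz": 0,"rx": 0,"ry": 0,"rz": 0,"gripper": 0},
    {"dx": 9,"dy": 50,"dz": 0,"rx": 0,"ry": 0,"rz": 0,"gripper": 0},
    {"dx": 9,"dy": 50,"dz": 0,"rx": 0,"ry": 0,"rz": 0,"gripper": 0},
    {"dx": 9,"dy": 50,"dz": 0,"rx": 0,"ry": 0,"rz": 0,"gripper": 0},
    {"dx": 4,"dy": 20,"dz": 0,"rx": 0,"ry": 0,"rz": 0,"gripper": 0}
  ]
}}

```text
time: 12.12
eef_pos: [561.6, 314.7, 201.8]
eef_rot: [[-0.971, 0.241, -0.004], [0.241, 0.971, -0.001], [0.003, -0.002, -1.0]]
ft_force: [0.1, -0.2, 0.1]
width: 0.2
grasp_force: 0.0
```

{"op": "move_arm", "data": {
  "targets": [
    {"dx": 0,"dy": 0,"dz": -25,"rx": 0,"ry": 0,"rz": 0,"gripper": 0},
    {"dx": 0,"dy": 0,"dz": -25,"rx": 0,"ry": 0,"rz": 0,"gripper": 0},
    {"dx": 0,"dy": 0,"dz": -13,"rx": 0,"ry": 0,"rz": 0,"gripper": 0},
    {"dx": 0,"dy": 0,"dz": -4,"rx": 0,"ry": 0,"rz": 0,"gripper": 0},
    {"dx": 0,"dy": 0,"dz": 0,"rx": 0,"ry": 0,"rz": 0,"gripper": 0}
  ]
}}

```text
time: 12.75
eef_pos: [562.9, 312.3, 137.9]
eef_rot: [[-0.97, 0.244, 0.001], [0.244, 0.97, 0.0], [-0.0, 0.0, -1.0]]
ft_force: [0.4, -0.7, -0.0]
width: 0.1
grasp_force: 0.0
```

{"op": "move_arm", "data": {
  "targets": [
    {"dx": -1.2,"dy": -5,"dz": 0,"rx": 0,"ry": 0,"rz": 0,"gripper": 0},
    {"dx": -1.2,"dy": -5,"dz": 0,"rx": 0,"ry": 0,"rz": 0,"gripper": 0},
    {"dx": -1.2,"dy": -5,"dz": 0,"rx": 0,"ry": 0,"rz": 0,"gripper": 0},
    {"dx": -1.2,"dy": -5,"dz": 0,"rx": 0,"ry": 0,"rz": 0,"gripper": 0},
    {"dx": -1.2,"dy": -5,"dz": 0,"rx": 0,"ry": 0,"rz": 0,"gripper": 0}
  ]
}}

```text
time: 13.38
eef_pos: [556.7, 287.8, 137.6]
eef_rot: [[-0.97, 0.243, 0.001], [0.243, 0.97, 0.002], [-0.0, 0.002, -1.0]]
ft_force: [0.6, 2.0, 0.7]
width: -0.3
grasp_force: 1.1
```

{"op": "move_arm", "data": {
  "targets": [
    {"dx": -3,"dy": -12,"dz": 0,"rx": 0,"ry": 0,"rz": 0,"gripper": 0},
    {"dx": -3,"dy": -12,"dz": 0,"rx": 0,"ry": 0,"rz": 0,"gripper": 0},
    {"dx": -3,"dy": -12,"dz": 0,"rx": 0,"ry": 0,"rz": 0,"gripper": 0},
    {"dx": -3,"dy": -12,"dz": 0,"rx": 0,"ry": 0,"rz": 0,"gripper": 0},
    {"dx": -3,"dy": -12,"dz": 0,"rx": 0,"ry": 0,"rz": 0,"gripper": 0}
  ]
}}

```text
time: 14.0
eef_pos: [541.3, 226.7, 137.6]
eef_rot: [[-0.97, 0.243, -0.0], [0.243, 0.97, 0.0], [0.0, 0.0, -1.0]]
ft_force: [0.5, 2.9, 1.3]
width: 0.2
grasp_force: 1.3
```

{"op": "move_arm", "data": {
  "targets": [
    {"dx": -3,"dy": -12,"dz": 0,"rx": 0,"ry": 0,"rz": 0,"gripper": 0},
    {"dx": -3,"dy": -12,"dz": 0,"rx": 0,"ry": 0,"rz": 0,"gripper": 0},
    {"dx": -3,"dy": -12,"dz": 0,"rx": 0,"ry": 0,"rz": 0,"gripper": 0},
    {"dx": -3,"dy": -12,"dz": 0,"rx": 0,"ry": 0,"rz": 0,"gripper": 0},
    {"dx": -3,"dy": -12,"dz": 0,"rx": 0,"ry": 0,"rz": 0,"gripper": 0}
  ]
}}

```text
time: 14.62
eef_pos: [526.4, 166.7, 137.5]
eef_rot: [[-0.97, 0.243, -0.0], [0.243, 0.97, 0.0], [0.0, 0.0, -1.0]]
ft_force: [0.3, 3.3, 1.8]
width: 0.2
grasp_force: 1.3
```

{"op": "move_arm", "data": {
  "targets": [
    {"dx": -1,"dy": -4,"dz": 0,"rx": 0,"ry": 0,"rz": 0,"gripper": 0},
    {"dx": -1,"dy": -4,"dz": 0,"rx": 0,"ry": 0,"rz": 0,"gripper": 0},
    {"dx": -1,"dy": -4,"dz": 0,"rx": 0,"ry": 0,"rz": 0,"gripper": 0},
    {"dx": 0,"dy": 0,"dz": 0,"rx": 0,"ry": 0,"rz": 0,"gripper": 0}
  ]
}}

```text
time: 15.12
eef_pos: [523.5, 154.9, 137.2]
eef_rot: [[-0.97, 0.243, -0.0], [0.243, 0.97, -0.001], [-0.0, -0.001, -1.0]]
ft_force: [-0.5, 0.5, -0.6]
width: -0.2
grasp_force: 0.2
```

{"op": "move_arm", "data": {
  "targets": [
    {"dx": -0.7,"dy": -3,"dz": 0,"rx": 0,"ry": 0,"rz": 0,"gripper": 0},
    {"dx": -0.7,"dy": -3,"dz": 0,"rx": 0,"ry": 0,"rz": 0,"gripper": 0},
    {"dx": 0,"dy": 0,"dz": 0,"rx": 0,"ry": 0,"rz": 0,"gripper": 0}
  ]
}}

```text
time: 15.5
eef_pos: [522.1, 149.1, 137.2]
eef_rot: [[-0.97, 0.243, -0.0], [0.243, 0.97, -0.001], [0.0, -0.001, -1.0]]
ft_force: [0.2, 1.3, -0.5]
width: -0.0
grasp_force: 0.5
```

{"op": "move_arm", "data": {
  "targets": [
    {"dx": -0.5,"dy": -2,"dz": 0,"rx": 0,"ry": 0,"rz": 0,"gripper": 0},
    {"dx": 0,"dy": 0,"dz": 0,"rx": 0,"ry": 0,"rz": 0,"gripper": 0}
  ]
}}

```text
time: 15.75
eef_pos: [521.6, 147.3, 137.2]
eef_rot: [[-0.97, 0.243, -0.0], [0.243, 0.97, -0.0], [0.0, -0.0, -1.0]]
ft_force: [0.5, 0.7, -0.2]
width: -0.2
grasp_force: 0.7
```

{"op": "move_arm", "data": {
  "targets": [
    {"dx": -0.5,"dy": -2,"dz": 0,"rx": 0,"ry": 0,"rz": 0,"gripper": 0},
    {"dx": 0,"dy": 0,"dz": 0,"rx": 0,"ry": 0,"rz": 0,"gripper": 0}
  ]
}}

```text
time: 16.0
eef_pos: [521.2, 145.5, 137.3]
eef_rot: [[-0.97, 0.243, 0.0], [0.243, 0.97, 0.0], [0.0, 0.0, -1.0]]
ft_force: [0.9, 2.6, -1.5]
width: 0.0
grasp_force: 1.2
```

{"op": "move_arm", "data": {
  "targets": [
    {"dx": -0.4,"dy": -1.5,"dz": 0,"rx": 0,"ry": 0,"rz": 0,"gripper": 0},
    {"dx": 0,"dy": 0,"dz": 0,"rx": 0,"ry": 0,"rz": 0,"gripper": 0}
  ]
}}

```text
time: 16.25
eef_pos: [521.2, 145.5, 137.3]
eef_rot: [[-0.97, 0.243, 0.001], [0.243, 0.97, 0.003], [-0.0, 0.004, -1.0]]
ft_force: [2.9, 6.4, -2.8]
width: 0.2
grasp_force: 3.3
```

{"op": "move_arm", "data": {
  "targets": [
    {"dx": -0.4,"dy": -1.5,"dz": 0,"rx": 0,"ry": 0,"rz": 0,"gripper": 0},
    {"dx": 0,"dy": 0,"dz": 0,"rx": 0,"ry": 0,"rz": 0,"gripper": 0},
    {"dx": 0,"dy": 0,"dz": 0,"rx": 0,"ry": 0,"rz": 0,"gripper": 0}
  ]
}}

```text
time: 16.62
eef_pos: [521.1, 145.4, 137.4]
eef_rot: [[-0.97, 0.242, 0.002], [0.242, 0.97, 0.006], [-0.001, 0.007, -1.0]]
ft_force: [4.5, 9.5, -4.5]
width: 0.1
grasp_force: 5.1
```

{"op": "move_arm", "data": {
  "targets": [
    {"dx": 3,"dy": 12,"dz": 0,"rx": 0,"ry": 0,"rz": 0,"gripper": 0},
    {"dx": 5,"dy": 20,"dz": 10,"rx": 0,"ry": 0,"rz": 0,"gripper": 0},
    {"dx": 5,"dy": 20,"dz": 50,"rx": 0,"ry": 0,"rz": 0,"gripper": 0},
    {"dx": 0,"dy": 50,"dz": 30,"rx": 0,"ry": 0,"rz": 0,"gripper": 0},
    {"dx": 0,"dy": 50,"dz": 0,"rx": 0,"ry": 0,"rz": 0,"gripper": 0}
  ]
}}

```text
time: 17.25
eef_pos: [535.1, 295.6, 232.3]
eef_rot: [[-0.97, 0.245, 0.008], [0.245, 0.97, 0.001], [-0.007, 0.003, -1.0]]
ft_force: [0.1, -0.3, -0.5]
width: -0.1
grasp_force: 0.0
```

{"op": "move_arm", "data": {
  "targets": [
    {"dx": 0,"dy": 0,"dz": 0,"rx": 0,"ry": 0,"rz": 0,"gripper": 0},
    {"dx": 0,"dy": 0,"dz": 0,"rx": 0,"ry": 0,"rz": 0,"gripper": 0},
    {"dx": 0,"dy": 0,"dz": 0,"rx": 0,"ry": 0,"rz": 0,"gripper": 0}
  ]
}}

```text
time: 17.62
eef_pos: [533.5, 293.2, 227.1]
eef_rot: [[-0.97, 0.245, -0.001], [0.245, 0.97, -0.001], [0.0, -0.001, -1.0]]
ft_force: [-0.8, 0.3, 1.0]
width: -0.1
grasp_force: 0.0
```

Run:
```python
from h import *
o=grab("f"); s=get_state(); print(s["time"],s["eef_pos"],s["ft_force"])
for n in o:
    im,d,c=o[n]; W=pts(d,c); hsv=cv2.cvtColor(im,cv2.COLOR_BGR2HSV)
    m=(W[...,2]>140)&(W[...,2]<155)&(hsv[...,2]<60)&(W[...,0]>450)&(W[...,0]<580)&(W[...,1]>80)&(W[...,1]<180)
    q=W[m]; print(n,"handle",len(q),q.mean(0).round(1))
```

```text
17.725 [533.56149527 293.24948426 227.32921588] [-0.33024711  0.05311752 -0.31890664]
top handle 207 [516.2 123.9 147.2]
side handle 166 [514.  122.7 146.3]
```

View pics/f_side.png

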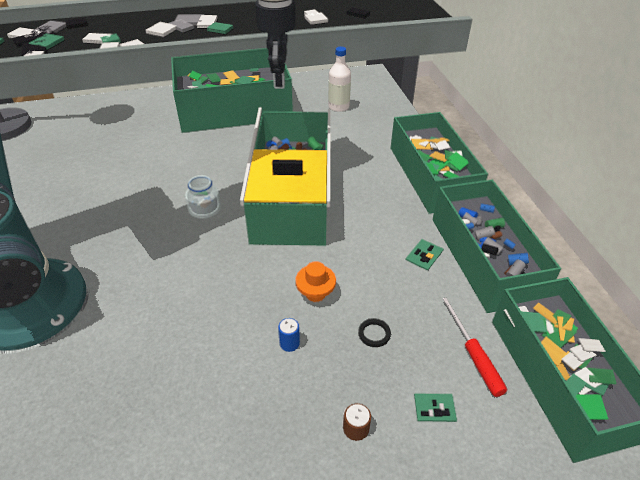

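The cover is shut: the handle, at pixel (287,167), measures within about 2 mm of the expected shut position. The bystanders have not moved and the arm is clear.

```bash
python3 -c "
from cell import sign_off; print(sign_off())"
```

```text
the job is handed in; nothing more can be done
None
```

The stopper is seated in the jar's neck and released, the cover is against its shut stop, nothing else on the bench moved, and the job was handed in at about 18 s; `sign_off` returned no verdict.

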